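Set the sprung length gauge on the workshop bench

ROBOT

A 6-joint arm with a two-finger parallel gripper is mounted at the origin on the work surface. World frame = base frame: x ahead of the robot, y to its left, z up, the work surface at z = 0. Lengths are in m, angles in degrees, forces in N, time in s.
With the tool pointing down it reaches from about 0.35 to 0.95 m from the base axis. Payload 17.4 kg.
Tool frame: the origin (TCP) lies midway between the tips of the shut fingers; the grasp point (between the pads) lies 19 mm behind it; z points along the fingers, y is the line along which they close (so a half turn about z gives the same grasp; the last joint's range is limited). The gripper opens to 93 mm and grips with 3 to 60 N. Pads are 15 mm wide; open, the fingers measure 128 mm over their backs; the gripper's body (75 mm by 188 mm) begins 65 mm behind the grasp point.
Start: joints at [-69.889, 6.646, 82.598, -0, 90.757, -2.166], TCP at [0.256, -0.625, 0.219] pointing down, gripper open.
Joint ranges: [-162.19, 162.19], [-47.58, 125.68], [4.15, 143.07], [-65.23, 245.23], [0.69, 171.88], [-170.13, 170.13]. Speed limits (degrees/s): [108.29, 108.29, 127.2, 180, 180, 180].

INTERFACE

Orientations are given as a 3x3 rotation matrix whose columns are the frame's x, y, z axes.
In Python, from plant import r gives the robot as it stands. The module is installed in compiled form; this text tells all that it offers.
- The arm moves only by the tool jog_arm, never from a script. Its argument "rows" is a list of rows, each a list of 7 numbers: the shift along the world's x, y, z in cm, then the turn, a rotation vector about the world's x, y, z in degrees, then the finger opening in cm, from 0 to 9.3. In form: [[tx, ty, tz, wx, wy, wz, claw], ...]. A call has 1 to 12 rows; each row is the pose to reach, as a shift and turn from the pose commanded when the call began; what a row does not reach only later rows make up. A row lasts 1/8 s, in which the tool goes at most 62.5 mm and 10.7 degrees, less where a joint would pass 70% of its speed; a pose out of reach is approached as far as the arm can. A call with a gripper value outside its range is refused whole. The fingers move at their own pace and stop on an object; "grip_force" is the grip in N (left out, the last holds). Time passes only in rows, so rows that repeat a pose let the fingers close. It gives the time, the measured TCP pose, the force, the opening and the grip force at its end, in the units of the state.
- r.read_state(): the state, without advancing time (a new reading comes with each control period).
- r.grab_frame(name): name is "scene" or "top"; returns a dict with "frame" (480x640x3 uint8, red, green, blue), "z_map" (480x640 float32, m along the optical axis (not along the pixel's ray), 0 where there is no reading), "vfov" (degrees; the focal length in pixels is half the picture's height over the tangent of half this angle, whatever the lens; pixels are square), "cx", "cy" (the principal point, pixels), "rvec" (rotation vector, rad) and "tvec" (3), from world to camera coordinates, as OpenCV has them. Camera axes: x right, y down, z forward; pixel columns grow to the right and rows downward; lengths in m; the calibration is good to about 2 mm. A picture is of the moment at which its call begins.
- r.job_done(): hands the job in; it is judged then, once.
The state is a dict: "time": time; "q": joint angles; "qvel": joint speeds; "effort": joint torques, N m; "ee_pos": TCP position; "tcp_rot": TCP orientation; "ft_force": force on the tool from outside, world axes, zero at the start; "ft_torque": the same for the moment, N m; "finger_gap": finger opening in m; "finger_force": force on a finger pad.
Only numpy, scipy, OpenCV 4.12 (cv2) and the standard library are available. Lean on these libraries where they do the work, as an engineer would, in place of code of your own. Each camera call takes 0.05 s, during which the arm holds its last target. There are 200 camera calls.

TASK

Set the length gauge for the next batch of cuts: pull its sprung steel rule out by the tab and hook its end into the slot that the pointed offcut points at. Let the hook drop fully in, so that the slot holds it against the spring when you let go; never let the rule fly back, and leave the offcuts, the brush and the glue bottle where they are.

Things in the scene. Friction and masses are not known exactly. Their poses are not given: they have to be found in the camera images.
- gauge: Length gauge fixed to the bench: dark steel base plate 500 x 90 x 8 mm, a grey housing (216 x 64 mm, top 83 mm above the bench) at one end, a slotted wooden stick at the other. Origin at bench height on the centreline; x = the direction in which the rule is pulled out (away from the housing), y = across, z up. The housing covers x from -348 to -132 mm.
- mid_slot (a point): Nominal middle of the middle slot's mouth on the wooden stick (gauge x = 30 mm, 40 mm above the bench). Stick 190 x 50 mm, three slots right across it, 12 mm wide (along x), 14 deep, upright walls, centres 50 mm apart. The stick gets adjusted: all its slots are really shifted together along x by up to 14 mm either way. The shift is not reported: feel for the slot with the hook, or look.
- tab (a point): Grip point of the aluminium pull tab that stands upright on the rule's outer end, 15 mm below its top: 30 mm long (along x), 16 mm wide (across: pinch it so), 45 mm tall. With the rule lying down this point is 73 mm above the bench, the tab reaches from 45 to 90 mm; below it is only the blade, 30 mm wide, 4 mm thick. x = pull direction.
- hook (a point): Middle of the lower edge of the hook, straight under the tab: a steel plate 6 mm thick (along x), 24 mm wide, reaching 12 mm below the blade's underside. Hanging freely at rest its lower edge is 29 mm above the bench, that is 11 mm below the stick's top face, so it has to be lifted over the stick. Fully in a slot it is at that same height.
- rule (a joint): How far the rule is pulled out, in m: 0 home (hook short of the stick), 0.19 end of travel. A spring pulls it home with about 7 N at 0 and 16 N at 0.16. The hook's middle lies at gauge x = -85 mm plus this reading. With the hook bearing on the slot's housing-side wall it reads 0.062, 0.112 or 0.162 plus the stick's shift (within 0.014).
- lift (a joint): Upward tilt of the rule, in rad, about a hinge inside the housing 165 mm behind the home position of the tab (so 165 mm plus joint rule away from the tab). 0 = lying down (hook fully in, when over a slot), 0.3 = upper stop. It falls by its own weight (about 0.3 kg).
- pointer: Loose wooden offcut with a pointed end (like a house), 100 mm long, 36 wide, 22 tall, lying on the bench beside the stick on the gauge's +y side, in line with one of the slots (to within the shift); its point looks along the gauge's -y, at that slot. Origin on its underside, 22 mm behind the point and 77 mm from the gauge's centreline.
- offcut_a: Loose wooden offcut with square ends, 60 x 36 x 22 mm, lying beside another slot. Origin on its underside.
- offcut_b: A second square-ended offcut, just like offcut_a, beside the remaining slot.
- brush: Dust brush about 200 mm long, lying along the gauge's -y side about 130 mm from its centreline.
- glue: Yellow glue bottle, 60 mm in diameter and 170 mm tall, standing past the outer end of the gauge.
Not all that is in view belongs to the job. What is shaped like the pointer but pink or purple is not meant.

How it is judged:
By the outcome, as a careful person would: the job done as asked, in the order asked, and still so for the second after the job is handed in, with the robot touching nothing.
It also fails if it takes over 58 s, if anything falls off the work surface, if the arm or the gripper's body presses on something with over 40 N, if the wrist force passes 120 N, or if a joint passes its speed limit or range.

## Working session

There is one attempt and no reset: what is moved stays moved. The work goes in short steps, Python scripts to look and compute and a tool call to move; the robot and the scene stay as the last step left them, time stands still between calls to the robot, and variables do not carry over. Pictures are saved under pics/ and viewed, at most 10 in all, crops included, and the job is handed in when it is done.

Besides the shell and the picture viewer there is one more tool, called as name(argument=value, ...) on one line, values as JSON. jog_arm: Moves the arm, as the interface text tells. Its arguments: {"type":"object","properties":{"rows":{"type":"array"},"grip_force":{"type":"number"}},"required":["rows"]}

```bash
mkdir -p pics; cat > h.py <<'E'
import numpy as np, cv2
from plant import r
def cam(n):
    d=r.grab_frame(n); d['f']=240/np.tan(np.radians(d['vfov'])/2); d['R']=cv2.Rodrigues(np.array(d['rvec'],float))[0]; d['t']=np.array(d['tvec'],float).ravel(); return d
def ray(d,u,v,z):
    c=-d['R'].T@d['t']; k=d['R'].T@np.array([(u-d['cx'])/d['f'],(v-d['cy'])/d['f'],1]); return c+k*(z-c[2])/k[2]
def cloud(d):
    v,u=np.mgrid[:480,:640]; z=d['z_map']; p=np.stack([(u-d['cx'])/d['f']*z,(v-d['cy'])/d['f']*z,z],-1); return (p-d['t'])@d['R']
def proj(d,p):
    q=d['R']@np.array(p)+d['t']; return q[:2]/q[2]*d['f']+[d['cx'],d['cy']]
def save(n,im): cv2.imwrite('pics/'+n,im[...,::-1])
E
python3 - <<'E'
from h import *
for n in('scene','top'):
    d=cam(n); save(n+'0.png',d['frame']); print(n,-d['R'].T@d['t'],d['f'],d['cx'],d['cy'],d['R'][2])
print(r.read_state())
E
```

```text
scene [ 1.54622565 -0.59552759  0.77079385] 558.9832930326551 311.67485838863763 241.19137649992115 [-0.7485162   0.41005224 -0.521134  ]
top [ 0.43465112 -0.05688684  1.14137833] 500.5768651051546 317.4486648370542 237.0370777073039 [ 0.10764456 -0.00547403 -0.99417437]
{'time': 0.1, 'q': array([-6.98894811e+01,  6.67262991e+00,  8.26316950e+01,  1.33590416e-03,
        9.07576562e+01, -2.16408211e+00]), 'qvel': array([ 0.02294033, -0.14305028, -0.14654852, -0.04088729,  0.00753871,
       -0.03613077]), 'effort': array([ 1.33933339e-03, -7.22897816e+01, -6.23862934e+01,  7.81024410e-02,
        2.28692964e-02, -3.23970994e-05]), 'ee_pos': array([ 0.25580854, -0.62444762,  0.21796668]), 'tcp_rot': array([[ 9.25377738e-01,  3.79046065e-01, -3.50055894e-04],
       [ 3.79046221e-01, -9.25377174e-01,  1.02383483e-03],
       [ 6.41468277e-05, -1.08012132e-03, -9.99999415e-01]]), 'ft_force': array([-0.98314633,  0.81072816, -0.43345863]), 'ft_torque': array([0.00112308, 0.00562939, 0.01937528]), 'finger_force': 0.0, 'finger_gap': 0.09283220466387816}
```

View pics/scene0.png

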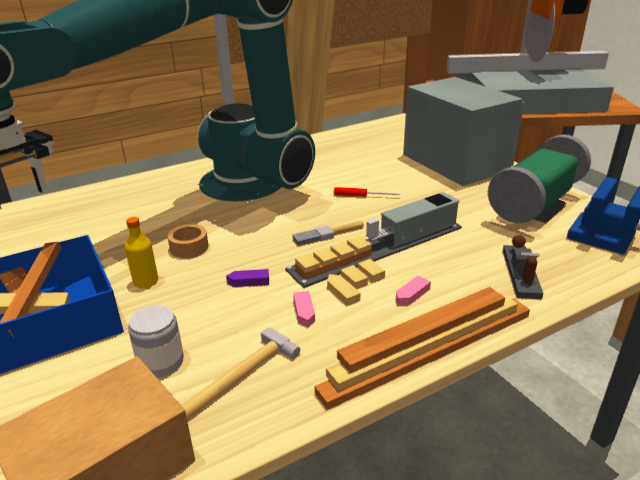

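View pics/top0.png

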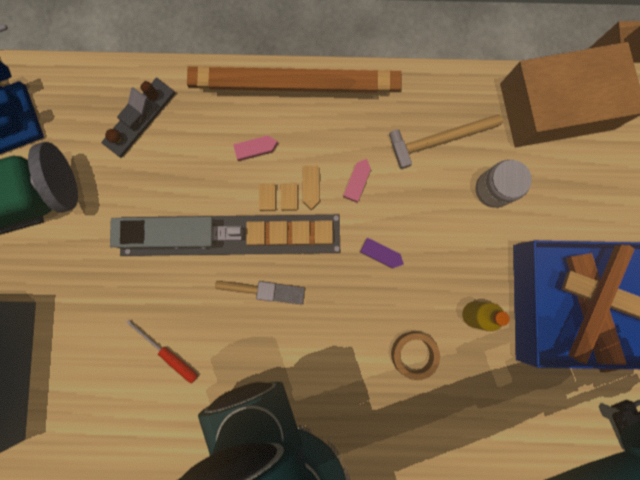

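The scene picture shows the gauge at about (370,240), with offcuts beside it. In the top view, the housing is at (165,232), the tab at about (229,233) and the stick spans (245–335,233), with slot lines near 268, 290 and 313. These could be taken for the pointer: pink (256,148), pink (357,180), purple (382,253) and the wooden pointed piece (311,187). The plain blocks are at (268,197) and (289,197). I choose the wooden one at (311,187), which points down at the outer slot. I'll check that in a crop.

```bash
python3 - <<'E'
from h import *
d=cam('top'); save('crop.png',cv2.resize(d['frame'][150:270,200:360],None,fx=5,fy=5,interpolation=cv2.INTER_CUBIC))
P=cloud(d); np.save('P.npy',P)
# base plate / housing by height
m=(P[...,2]>.075)&(P[...,2]<.09); m[:, :100]=0; m[:200]=0; m[270:]=0; m[:,225:]=0
c=P[m][:,:2]; rr=cv2.minAreaRect(c.astype(np.float32)*1000); print('housing',rr,cv2.boxPoints(rr))
m=(P[...,2]>.034)&(P[...,2]<.046); m[:,:240]=0;m[:210]=0;m[260:]=0;m[:,345:]=0
rr=cv2.minAreaRect(P[m][:,:2].astype(np.float32)*1000); print('stick',rr,cv2.boxPoints(rr))
m=(P[...,2]>.08)&(P[...,2]<.1); m[:,:213]=0;m[:210]=0;m[260:]=0;m[:,250:]=0
c=P[m]; print('tab',len(c),c.min(0),c.max(0),np.median(c,0))
E
```

```text
housing ((553.9667358398438, 271.209228515625), (64.23616027832031, 215.38119506835938), 2.0666961669921875) [[517.98596 377.6715 ]
 [525.7532  162.43042]
 [589.9475  164.74695]
 [582.1803  379.98804]]
stick ((562.4869384765625, 6.892112731933594), (50.24307632446289, 203.28860473632812), 1.9685405492782593) [[533.8887  107.61349]
 [540.8718  -95.55515]
 [591.0852  -93.82926]
 [584.10205 109.33938]]
tab 110 [0.55120492 0.10107121 0.08240738] [0.56718215 0.129061   0.09361666] [0.55835009 0.11551603 0.08893926]
```

View pics/crop.png

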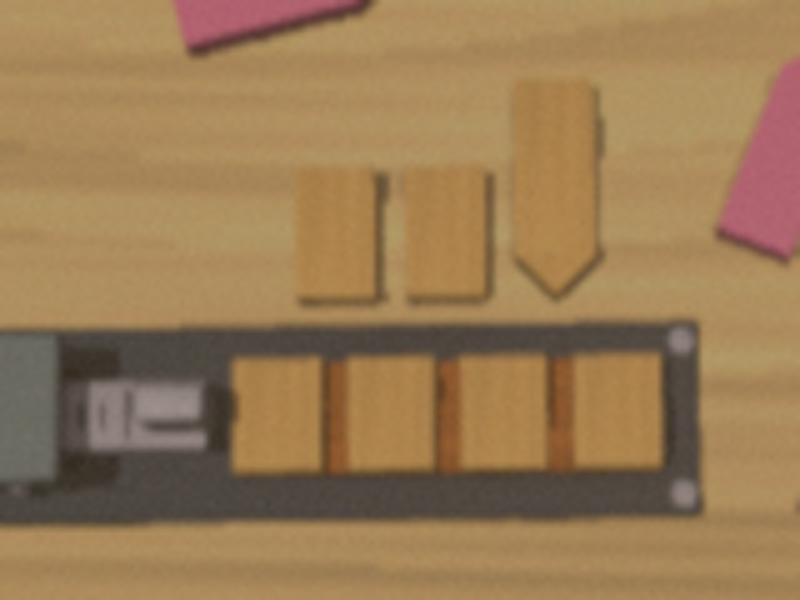

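The crop confirms it: plain wooden pointed piece, with its point at crop (556,297), looking at the outermost slot at crop x≈563. That makes the outer slot the target. Next I'll measure that slot.

```bash
cat >> h.py <<'E'
gx=np.array([.0361,-.99935,0]); gy=np.array([.99935,.0361,0]); O=np.array([.5626,.0314,0])
G=lambda x,y,z: O+gx*x+gy*y+np.array([0,0,z])
def tcp(s,th,x0=-.085,zt=.054,hz=.043):  # desired TCP for rule s, lift th
    a=np.array([.165+s,zt-hz]); c,n=np.cos(th),np.sin(th); return G(-.25+c*a[0]-n*a[1],0,hz+n*a[0]+c*a[1])
E
python3 - <<'E'
from h import *
d=cam('top'); g=cv2.cvtColor(d['frame'],cv2.COLOR_RGB2HSV).astype(np.float32)
xs=np.arange(-.09,.14,.001)
prof=np.zeros(len(xs))
hue=d['frame'].astype(np.float32)
for y in np.arange(-.018,.019,.003):
    uv=np.array([proj(d,G(x,y,.04)) for x in xs],np.float32)
    prof+=cv2.remap(hue[...,1],uv[:,:1],uv[:,1:],cv2.INTER_LINEAR).ravel()
prof/=13
for x,p in zip(xs,prof): print(f'{x*1000:.0f}:{p:.0f}',end=' ')
print(); print('tcp at home',tcp(0,0), r.read_state()['time'])
E
```

```text
-90:110 -89:109 -88:109 -87:109 -86:109 -85:109 -84:108 -83:108 -82:108 -81:106 -80:105 -79:101 -78:94 -77:87 -76:78 -75:69 -74:65 -73:61 -72:60 -71:58 -70:58 -69:58 -68:59 -67:62 -66:66 -65:77 -64:89 -63:101 -62:113 -61:121 -60:127 -59:130 -58:130 -57:129 -56:129 -55:129 -54:129 -53:129 -52:129 -51:130 -50:131 -49:131 -48:132 -47:132 -46:133 -45:132 -44:131 -43:131 -42:130 -41:130 -40:130 -39:131 -38:132 -37:132 -36:132 -35:132 -34:131 -33:129 -32:129 -31:129 -30:129 -29:130 -28:129 -27:126 -26:118 -25:102 -24:87 -23:78 -22:70 -21:75 -20:81 -19:83 -18:85 -17:87 -16:89 -15:93 -14:101 -13:109 -12:118 -11:127 -10:130 -9:131 -8:131 -7:129 -6:129 -5:129 -4:129 -3:129 -2:129 -1:130 0:131 1:131 2:132 3:132 4:133 5:133 6:132 7:131 8:131 9:130 10:130 11:131 12:131 13:132 14:132 15:132 16:131 17:129 18:128 19:128 20:129 21:128 22:128 23:122 24:114 25:103 26:89 27:79 28:79 29:79 30:82 31:86 32:87 33:88 34:90 35:93 36:99 37:108 38:117 39:124 40:129 41:130 42:130 43:129 44:128 45:128 46:129 47:129 48:129 49:130 50:130 51:131 52:132 53:132 54:133 55:132 56:132 57:131 58:130 59:130 60:130 61:131 62:132 63:133 64:133 65:133 66:132 67:131 68:130 69:129 70:129 71:129 72:127 73:124 74:114 75:101 76:90 77:83 78:78 79:82 80:85 81:87 82:89 83:89 84:89 85:93 86:98 87:106 88:118 89:127 90:129 91:131 92:131 93:130 94:129 95:129 96:128 97:129 98:129 99:129 100:130 101:130 102:131 103:132 104:132 105:132 106:132 107:132 108:131 109:131 110:131 111:131 112:131 113:132 114:133 115:133 116:132 117:131 118:130 119:129 120:129 121:129 122:130 123:128 124:126 125:113 126:98 127:83 128:69 129:61 130:61 131:63 132:67 133:71 134:72 135:73 136:73 137:73 138:73 139:72 
tcp at home [0.5595315  0.11634475 0.054     ] 0.2
```

jog_arm(rows=[[5,12,3,0,0,12,9.3],[30.35,74.1,3,0,0,69.8,5],[30.35,74.1,3,0,0,69.8,5],[30.35,74.1,3,0,0,69.8,5],[30.35,74.1,3,0,0,69.8,5],[30.35,74.1,3,0,0,69.8,5],[30.35,74.1,3,0,0,69.8,5],[30.35,74.1,3,0,0,69.8,5],[30.35,74.1,3,0,0,69.8,5],[30.35,74.1,3,0,0,69.8,5],[30.35,74.1,3,0,0,69.8,5],[30.35,74.1,3,0,0,69.8,5]], grip_force=40)

```text
time: 1.7
ee_pos: [0.5399, 0.0699, 0.2477]
tcp_rot: [[-0.037, 0.999, 0.0], [0.999, 0.037, -0.0], [-0.0, 0.0, -1.0]]
ft_force: [0.6, -1.3, 0.6]
finger_gap: 0.0498
finger_force: 0.0
```

jog_arm(rows=[[0,0,0,0,0,0,5],[0,0,0,0,0,0,5]])

```text
time: 1.95
ee_pos: [0.5393, 0.0676, 0.2472]
tcp_rot: [[-0.037, 0.999, -0.001], [0.999, 0.037, -0.0], [-0.0, -0.001, -1.0]]
ft_force: [-0.5, -0.1, 0.3]
finger_gap: 0.0502
finger_force: 0.0
```

jog_arm(rows=[[2,4.87,-4,0,0,0,5],[2,4.87,-9,0,0,0,5],[2,4.87,-12,0,0,0,5],[2,4.87,-15,0,0,0,5],[2,4.87,-17.5,0,0,0,5],[2,4.87,-19,0,0,0,5],[2,4.87,-19.3,0,0,0,5],[2,4.87,-19.3,0,0,0,5]])

```text
time: 2.95
ee_pos: [0.5599, 0.1161, 0.0553]
tcp_rot: [[-0.036, 0.999, 0.001], [0.999, 0.036, 0.0], [0.0, 0.001, -1.0]]
ft_force: [-0.4, -0.1, 0.6]
finger_gap: 0.0499
finger_force: 0.0
```

```bash
python3 - <<'E'
from h import *
d=cam('scene'); u,v=proj(d,G(-.085,0,.07)).astype(int); save('s1.png',cv2.resize(d['frame'][v-60:v+60,u-80:u+80],None,fx=5,fy=5,interpolation=cv2.INTER_CUBIC))
E
```

```text
(no output)
```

View pics/s1.png

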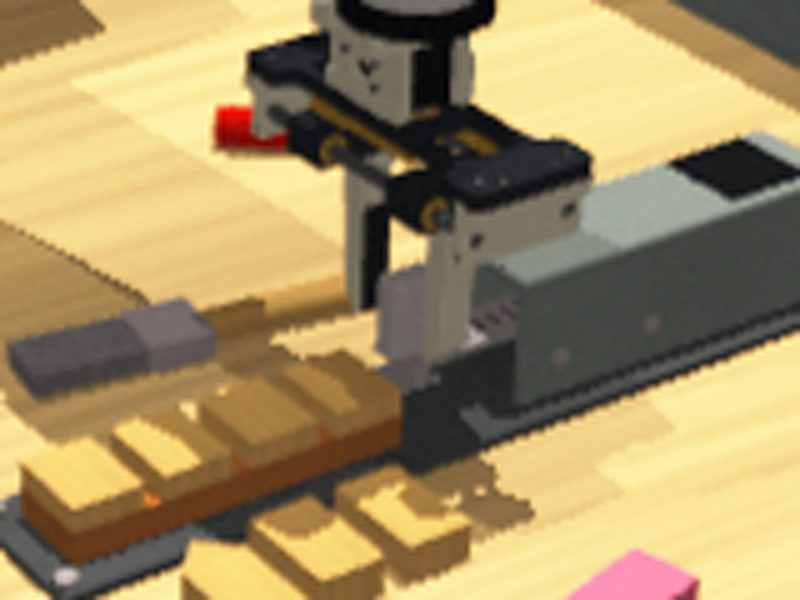

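The fingers straddle the tab, which is at about crop (400,310), and both are clear of the housing. I'll close the gripper.

jog_arm(rows=[[0,0,0,0,0,0,1.8],[0,0,0,0,0,0,1.0],[0,0,0,0,0,0,1.0],[0,0,0,0,0,0,1.0],[0,0,0,0,0,0,1.0]], grip_force=45)

```text
time: 3.62
ee_pos: [0.5597, 0.1165, 0.0546]
tcp_rot: [[-0.036, 0.999, 0.0], [0.999, 0.036, 0.0], [0.0, 0.0, -1.0]]
ft_force: [2.1, -0.2, -0.0]
finger_gap: 0.0153
finger_force: 45.0
```

```bash
python3 - <<'E'
from h import *
p=tcp(0,0)
for s,t in [(0,.06),(0,.12),(.05,.1),(.1,.08),(.168,.065),(.168,.04),(.168,.02),(.168,0),(.166,0)]:
    print(s,t,((tcp(s,t)-p)*100).round(2),np.degrees(-gy*t).round(2))
E
```

```text
0 0.06 [-0.    0.1   0.99] [-3.44 -0.12 -0.  ]
0 0.12 [-0.01  0.25  1.97] [-6.87 -0.25 -0.  ]
0.05 0.1 [ 0.17 -4.78  2.14] [-5.73 -0.21 -0.  ]
0.1 0.08 [ 0.35 -9.82  2.11] [-4.58 -0.17 -0.  ]
0.168 0.065 [  0.6  -16.65   2.16] [-3.72 -0.13 -0.  ]
0.168 0.04 [  0.6  -16.72   1.33] [-2.29 -0.08 -0.  ]
0.168 0.02 [  0.61 -16.76   0.67] [-1.15 -0.04 -0.  ]
0.168 0 [  0.61 -16.79   0.  ] [-0. -0. -0.]
0.166 0 [  0.6  -16.59   0.  ] [-0. -0. -0.]
```

jog_arm(rows=[[0,0.05,0.5,-1.7,-0.06,0,1.0],[0,0.1,1.0,-3.44,-0.12,0,1.0],[0,0.17,1.5,-5.2,-0.2,0,1.0],[0,0.25,1.97,-6.87,-0.25,0,1.0],[0,0.25,1.97,-6.87,-0.25,0,1.0],[0.03,-0.7,2.0,-6.7,-0.25,0,1.0],[0.06,-1.7,2.03,-6.5,-0.23,0,1.0],[0.1,-2.7,2.07,-6.2,-0.23,0,1.0],[0.14,-3.7,2.1,-6.0,-0.22,0,1.0],[0.17,-4.78,2.14,-5.73,-0.21,0,1.0],[0.17,-4.78,2.14,-5.73,-0.21,0,1.0]], grip_force=55)

```text
time: 5.0
ee_pos: [0.5608, 0.0688, 0.0753]
tcp_rot: [[-0.035, 0.999, 0.003], [0.995, 0.036, -0.097], [-0.097, -0.001, -0.995]]
ft_force: [1.8, 10.8, -5.3]
finger_gap: 0.0157
finger_force: 55.0
```

jog_arm(rows=[[0.05,-1.2,0,0.3,0,0,1.0],[0.09,-2.5,0,0.6,0.02,0,1.0],[0.13,-3.8,0,0.9,0.03,0,1.0],[0.18,-5.04,-0.03,1.15,0.04,0,1.0],[0.23,-6.3,0,1.3,0.05,0,1.0],[0.28,-7.6,0,1.5,0.05,0,1.0],[0.32,-8.9,0,1.65,0.06,0,1.0],[0.36,-10.1,0,1.8,0.07,0,1.0],[0.4,-11.2,0.02,1.95,0.08,0,1.0],[0.43,-11.87,0.02,2.0,0.08,0,1.0],[0.43,-11.87,0.02,2.0,0.08,0,1.0]])

```text
time: 6.38
ee_pos: [0.5647, -0.0489, 0.0749]
tcp_rot: [[-0.036, 0.999, 0.0], [0.997, 0.036, -0.061], [-0.061, -0.002, -0.998]]
ft_force: [0.7, 15.1, -6.3]
finger_gap: 0.0155
finger_force: 55.0
```

```bash
python3 - <<'E'
from h import *
d=cam('scene'); u,v=proj(d,G(.08,0,.04)).astype(int); save('s2.png',cv2.resize(d['frame'][v-45:v+45,u-60:u+60],(800,600),interpolation=cv2.INTER_CUBIC))
s=r.read_state(); print(s['ee_pos'],(s['ee_pos']-O)@gx,(s['ee_pos']-O)@gy,s['ft_force'])
E
```

```text
[ 0.56466068 -0.04868899  0.07485194] 0.08011131870629674 -0.0008318754745111096 [ 2.03193076 17.28298955 -6.66293021]
```

View pics/s2.png

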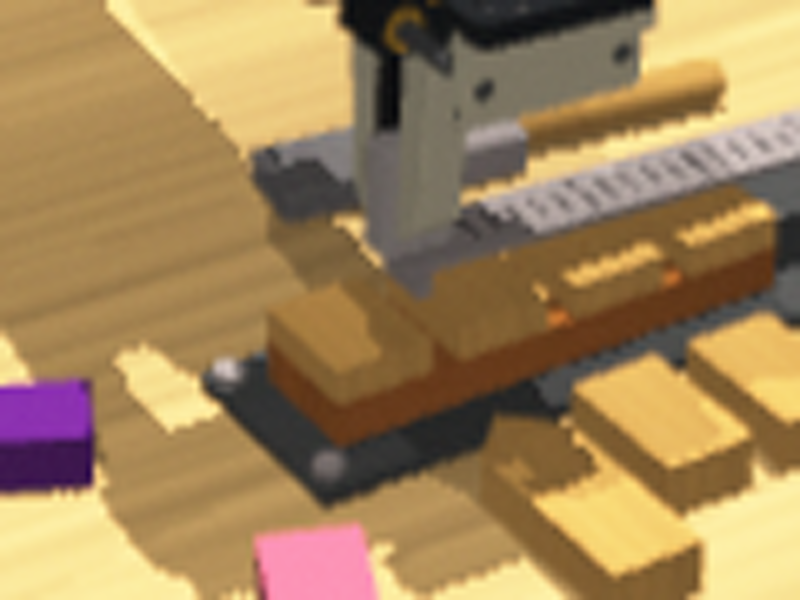

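jog_arm(rows=[[0,-0.04,-0.5,0.85,0.03,0,1.0],[0,-0.07,-0.9,1.55,0.05,0,1.0],[0,-0.09,-1.15,2.0,0.07,0,1.0],[0,-0.1,-1.33,2.3,0.08,0,1.0],[0,-0.1,-1.33,2.3,0.08,0,1.0]])

```text
time: 7.05
ee_pos: [0.5646, -0.0495, 0.0616]
tcp_rot: [[-0.037, 0.999, -0.001], [0.999, 0.036, -0.021], [-0.021, -0.002, -1.0]]
ft_force: [0.3, 15.4, -6.5]
finger_gap: 0.016
finger_force: 55.0
```

jog_arm(rows=[[0,-0.01,-0.3,0.5,0.02,0,1.0],[0,-0.02,-0.5,0.9,0.03,0,1.0],[0,-0.02,-0.7,1.25,0.04,0,1.0],[0,-0.02,-0.75,1.25,0.04,0,1.0],[0,-0.02,-0.75,1.25,0.04,0,1.0]])

```text
time: 7.68
ee_pos: [0.5648, -0.0496, 0.0543]
tcp_rot: [[-0.037, 0.999, -0.002], [0.999, 0.037, 0.001], [0.001, -0.002, -1.0]]
ft_force: [-0.1, 15.5, -5.9]
finger_gap: 0.0156
finger_force: 55.0
```

jog_arm(rows=[[0,0,-0.1,0,0,0,1.0],[0,0,-0.15,0,0,0,1.0],[0,0.15,-0.15,0,0,0,1.0],[0,0.3,-0.15,0,0,0,1.0],[0,0.4,-0.15,0,0,0,1.0],[0,0.4,-0.15,0,0,0,1.0]])

```text
time: 8.43
ee_pos: [0.5649, -0.0468, 0.0531]
tcp_rot: [[-0.036, 0.999, -0.001], [0.999, 0.036, -0.002], [-0.002, -0.001, -1.0]]
ft_force: [0.0, 5.4, -5.6]
finger_gap: 0.0158
finger_force: 55.0
```

jog_arm(rows=[[0,0,-0.1,0,0,0,1.0],[0,0,-0.2,0,0,0,1.0],[0,0,-0.2,0,0,0,1.0]])

```text
time: 8.8
ee_pos: [0.5655, -0.0469, 0.0521]
tcp_rot: [[-0.036, 0.999, 0.0], [0.999, 0.036, -0.002], [-0.002, 0.0, -1.0]]
ft_force: [0.6, 5.9, 2.5]
finger_gap: 0.0157
finger_force: 55.0
```

```bash
python3 - <<'E'
from h import *
d=cam('scene'); u,v=proj(d,G(.06,0,.04)).astype(int); save('s3.png',cv2.resize(d['frame'][v-45:v+45,u-60:u+60],(800,600),interpolation=cv2.INTER_CUBIC))
P=cloud(d)
q=(P-O)
x=q@gx;y=q@gy;z=P[...,2]
for a in (-.06,-.03,0,.03,.05):
    m=(abs(x-a)<.012)&(abs(y)<.012)&(z>.03)&(z<.065); print(a,m.sum(),np.median(z[m]))
s=r.read_state(); print(s['ee_pos'],s['ft_force'],s['ft_torque'])
E
```

```text
-0.06 45 0.04260990042019943
-0.03 48 0.042512245058639445
0 54 0.042206819060335216
0.03 60 0.04187140945441864
0.05 43 0.04133876233722913
[ 0.56550407 -0.04689094  0.05214656] [-0.23934864  6.50800509  2.52620804] [ 1.29878206 -0.0062775  -0.07309322]
```

View pics/s3.png

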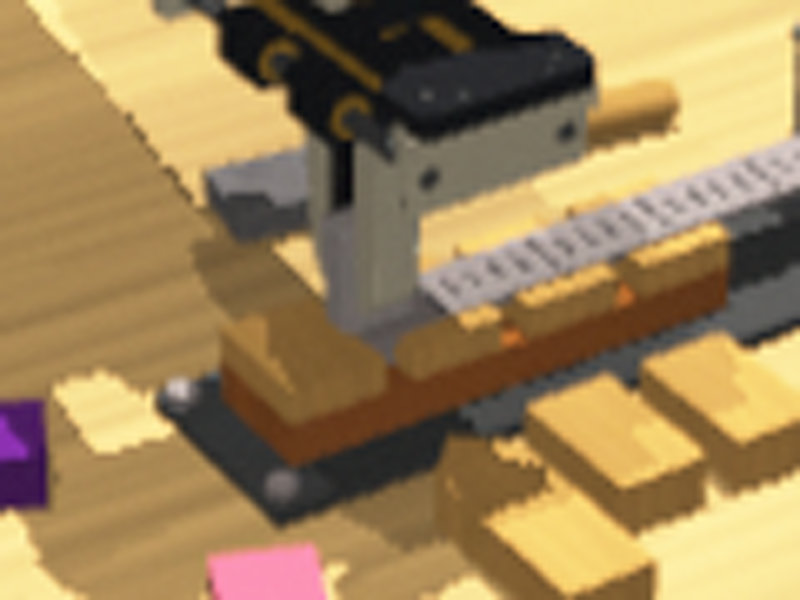

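The picture shows the blade lying flat on the stick, with the hook in the outermost slot under the tab at about (370,345). The vertical force is now upward, so it rests fully down. I'll ease the pull and release gently.

jog_arm(rows=[[0,0.08,0,0,0,0,1.0],[0,0.1,0,0,0,0,1.0],[0,0.1,0,0,0,0,1.0]], grip_force=10)

```text
time: 9.22
ee_pos: [0.5655, -0.0469, 0.0521]
tcp_rot: [[-0.036, 0.999, 0.0], [0.999, 0.036, -0.004], [-0.004, 0.0, -1.0]]
ft_force: [-2.1, -5.7, 4.8]
finger_gap: 0.0157
finger_force: 10.0
```

jog_arm(rows=[[0,0,0,0,0,0,2.0],[0,0,0,0,0,0,3.0],[0,0,0,0,0,0,5.0],[0,0,0,0,0,0,5.0],[0,0,1.5,0,0,0,5.0],[0,0,4,0,0,0,5.0],[0,0,8,0,0,0,5.0],[0,0,13,0,0,0,5.0],[-2,0,18,0,0,0,5.0],[-6,0,20,0,0,0,5.0],[-12,0,20,0,0,0,5.0],[-16,0,20,0,0,0,5.0]])

```text
time: 10.72
ee_pos: [0.4036, -0.0461, 0.2532]
tcp_rot: [[-0.036, 0.999, 0.002], [0.999, 0.036, -0.004], [-0.004, 0.002, -1.0]]
ft_force: [0.2, -0.1, -0.1]
finger_gap: 0.0501
finger_force: 0.0
```

```bash
python3 - <<'E'
from h import *
d=cam('scene'); u,v=proj(d,G(.02,0,.04)).astype(int); save('s4.png',cv2.resize(d['frame'][v-60:v+60,u-80:u+80],(800,600),interpolation=cv2.INTER_CUBIC))
s=r.read_state(); print(s['time'],s['ee_pos'],s['ft_force'],s['finger_gap'])
E
```

```text
10.775 [ 0.40096008 -0.04604131  0.2537721 ] [ 1.49294195 -0.83096186  3.6841416 ] 0.05008328669272396
```

View pics/s4.png

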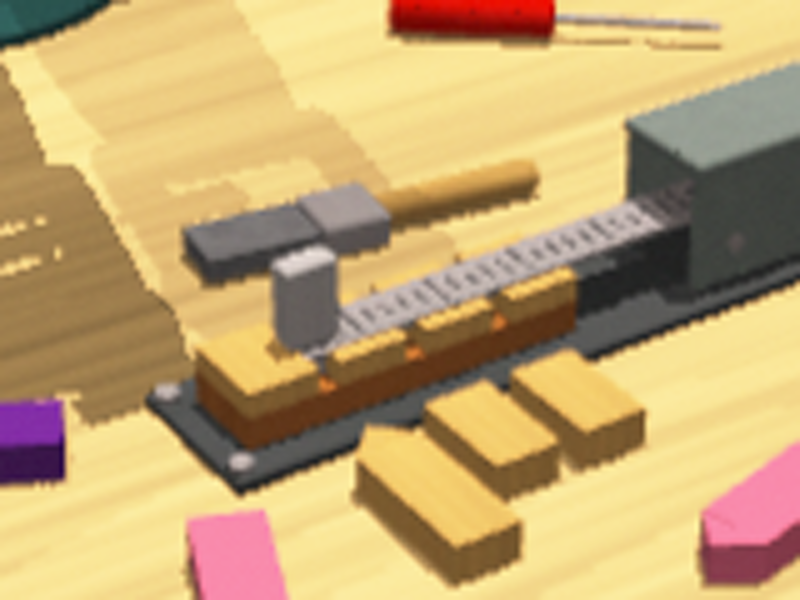

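The tab, at about (305,300), stands over the outermost slot with the blade flat on the stick. The offcuts and brush have not moved, so I'm handing the job in.

```bash
python3 -c "
from plant import r
print(r.job_done())"
```

```text
the job is handed in; nothing more can be done
None
```

The rule is hooked into the outermost slot, the one the wooden pointer points at; it stayed there after I let go, the last picture shows the offcuts and brush in place, and the job is handed in (the verdict was not shown).

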